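# Clear the wax tin and fold the shelf flap right over

## Robot

A 7-joint arm with a two-finger parallel gripper is mounted at the origin on the work surface. World frame = base frame: x ahead of the robot, y to its left, z up, the work surface at z = 0. Lengths are in m, angles in rad, forces in N, time in s.
With the tool pointing down it reaches from about 0.425 to 0.875 m from the base axis. Payload 9.9 kg.
Tool frame: the origin (TCP) lies on the centre line of the jaws, within the pads' length; the fingertips stand arm.nose_length ahead of it and the grasp point (between the pads) lies 8 mm behind it (arm.nose_length is the distance from the TCP to the fingertips, in m); y points along the fingers, x is the direction in which the jaws open and shut, and the axes are right-handed (so a half turn about y gives the same grasp; the last joint's range is limited). The gripper opens to 85 mm and grips with 20 to 120 N. Pads are 22 mm wide; open, the fingers measure 114 mm over their backs; the gripper's body (76 mm by 85 mm) begins 54 mm behind the grasp point. The pads swing forward as they close: fully open they stand 13 mm farther back than shut.
Start: joints at [-1.344, 0.576, 0.025, 1.437, -0.015, 1.129, -0.057], TCP at [0.206, 0.643, 0.242] pointing down, gripper open.
Joint ranges: [-2.76, 2.76], [-0.34, 2.15], [-1.52, 1.57], [0.19, 2.46], [-1.09, 4.23], [0.17, 1.99], [-2.82, 2.82]. Speed limits (rad/s): [2.22, 2.22, 3.01, 3.01, 3.14, 3.14, 3.14].

## Interface

Orientations are given as a unit quaternion [w, x, y, z].
In Python, from station import arm gives the robot as it stands. The module is installed in compiled form; this text tells all that it offers.
- The arm moves only by the shell command python3 -m creep 'ROWS' [FORCE]. ROWS is JSON, a list of rows, each an object with "gripper": the opening in per cent of the stroke, from 0 (shut) to 100 (fully open); "translation": the shift along the tool's x, y, z in m, a list of three; "roll": the turn about the tool's y in degrees. A call has 1 to 5 rows; each row is the pose to reach, as a shift and turn from the pose measured when the call began, along the tool's axes at that moment; what a row does not reach only later rows make up. A row lasts 1/10 s, in which the tool goes at most 50 mm and 8.59 degrees, less where a joint would pass 70% of its speed; a pose out of reach is approached as far as the arm can. A call with a gripper value outside its range is refused whole. The fingers move at their own pace and stop on an object; FORCE is the grip in N (left out, the last holds). Time passes only in rows, so rows that repeat a pose let the fingers close. It gives the time, the measured TCP pose, the force and the opening at its end, in the units of the state.
- arm.read_state(): the state, without advancing time (a new reading comes with each control period).
- arm.get_image(name): name is "scene" or "side" or "wrist"; returns a dict with "image" (384x512x3 uint8, red, green, blue), "fx", "fy", "cx", "cy" (pixels), "camera_from_world" (4x4, takes a point from world to camera coordinates); the wrist camera has in their place "T_tool_cam" (4x4, takes a point from camera to tool coordinates, whose origin is the TCP and whose axes are the tool frame's). Camera axes: x right, y up, looking along -z (the intrinsics and any distortion apply to the point x, -y, -z); pixel columns grow to the right and rows downward; lengths in m; the calibration is good to about 2 mm. A picture is of the moment at which its call begins: read the wrist's pose just before it. There is no depth.
- arm.hand_in(): hands the job in, once; it reports no verdict.
Trained networks look in the newest picture that a camera, given by its name, has taken for a name from the list of things; names that differ only in an ending like _2 or _b are one class to them, and where a whole thing is asked for, a point or a joint stands for the part that bears it (a point fixed in the world has none). Each returns a list of dicts, best first, with "p" (0 to 1); they miss things now and then, are a little off and sometimes report something else, mostly with a low value. They report only what shows in the picture. A call takes as long as a camera call. They do not tell look-alikes from the thing itself.
- arm.trace(query, camera): "mask" (384x512 bool, what is visible of it) and "extent" ([left, top, width, height] in pixels, round what is visible of it).
- arm.pinpoint(query, camera): "centre" ([column, row] in pixels: a listed point, or the origin of a listed thing).
The state is a dict: "t": time; "joint_positions": joint angles; "joint_vel": joint speeds; "joint_efforts": joint torques, N m; "tcp_pos": TCP position; "eef_rot": TCP orientation; "ft_force": force on the tool from outside, world axes, zero at the start; "ft_torque": the same for the moment, N m; "gripper_width": opening from 0.0 (shut) to 1.0 (fully open).
Only numpy, scipy, OpenCV 4.12 (cv2) and the standard library are available. Lean on these libraries where they do the work, as an engineer would, in place of code of your own. Each camera call takes 0.05 s, during which the arm holds its last target. There are 200 camera calls.

## Task

The plywood flap on the polishing bench stands half open over its shallow shelf, and the wax tin is standing where the flap has to come down on the other side. With your fingertips, first push the tin along the bench until it is wholly out from the flap's landing place, still upright and never picked up; then push the flap over its hinged spine and press it down until it lies flat on the other side, leaving the shelf uncovered. Do not grip the flap or bear down hard on anything, leave the other things on the bench and on the shelf where they are, and finish with the hand clear.

Things in the scene. Friction and masses are not known exactly. Their poses are not given: they have to be found in the camera images.
- case: Low plywood shelf case fixed to the bench. Origin: bench level, straight below the middle of the flap's spine; x along the spine, z up, +y the shelf side, -y the landing side. Shelf: open tray x -90..90 mm, y -6..150 mm, floor 8 mm, walls 36 mm high. Rest batten on the landing side, parallel to the spine: 180 x 18 x 36 mm high, y -145..-127 mm. Bare bench (z 0) between: a lane open at both ends.
- flap (a joint): Flap angle, rad: 0 shut over the shelf (+y), 1.57 upright, 3.14 flat on the landing side (-y), at its stop. Axis along the case's x, 40 mm above bench. Rigid plywood leaf, 160 mm along the spine, 8 mm thick (axis at mid-thickness), reaching 6 to 140 mm from the axis, 0.15 kg. Stiff hinge (0.2 N m): it stays wherever it is left and takes 2 to 4 N at the edge to turn. Starts at 0.6 to 1.0.
- flap_edge (a point): Middle of the flap's free edge, 140 mm from the spine axis, mid-thickness. At the start it is 119 to 158 mm above the bench, with open space beneath it. The flap is turned by pushing its edge or the face that looks down at the shelf; the opposite face (up when shut; it carries a facing panel 144 x 118 mm, 2 mm of the 8 mm thickness) needs no touching and ends underneath.
- landing (a point): Bench-level point in the middle of the lane, 65 mm from the spine (case y = -65 mm). The flap lying flat here covers case x -80..80 mm, y -140..-6 mm, its underside 36 mm above the bench, so the taller tin would block it: the tin must be wholly outside this cover (its origin over 115 mm from this point along the case's x).
- tin: Beeswax tin, closed, round, dull silver, 66 mm across, 50 mm tall, about 0.22 kg. Origin: centre of its underside; z up. At the start it stands on the bench in the lane between tray and batten, within 35 mm of the landing point along the case's x. It slides under a push of 1 to 3 N; push it low, below mid-height.
- bowl: White soapstone bowl, 110 mm across, 50 mm tall, loose on the bench beyond the batten; leave alone. Origin: centre of underside.
- stick: Bamboo burnishing stick, 170 x 14 x 9 mm, long axis x, loose on the bench beside the batten; leave alone. Origin: centre of underside.
- pumice: Pumice stone 45 x 70 x 22 mm lying on the shelf floor under the flap; leave alone. Origin: centre of underside.
- slipstone: Slip stone 30 x 85 x 14 mm lying on the shelf floor under the flap; leave alone. Origin: centre of underside.
- dish: Soapstone dish 80 mm across, 30 mm tall, beyond the case's +x end; leave alone. Origin: centre of underside.
- hippo: Carved soapstone hippo about 120 x 45 x 55 mm, on the bench past the shelf's +y side; leave alone. Origin: bench level under its trunk.
- brush: Hand brush 170 mm long, along its x, on the bench past the shelf's +y side; leave alone. Origin: underside near its middle.
Not all that is in view belongs to the job. Of the things that look like the tin, the middle-sized one is meant.

How it is judged:
On the way, in this order (a step that is already met when the one before it is completed fails the run):
1. the tin has been pushed out of the landing place, upright, while the flap still leans over the shelf ((x of tin in the frame of case above 0.115 m or x of tin in the frame of case below -0.115 m or y of tin in the frame of case below -0.182 m) and angle between tin's own z axis and vertical below 0.1 rad and height (world z) of tin below 0.006 m and value of joint flap below 1.57 rad), for 0.2 s.
2. the flap lies flat on the landing side (value of joint flap above 3.06 rad), for 0.2 s.
At the end, for the whole second after the job is handed in: The flap lies within 0.08 rad of flat on the landing side and is still; the tin stands upright on the bench, at rest, wholly outside the flap's cover (its origin more than 115 mm from the case's origin along the spine, or beyond the batten) (value of joint flap above 3.06 rad and velocity of joint flap below 0.05 rad/s and (x of tin in the frame of case above 0.115 m or x of tin in the frame of case below -0.115 m or y of tin in the frame of case below -0.182 m) and angle between tin's own z axis and vertical below 0.1 rad and height (world z) of tin below 0.006 m and linear speed of tin below 0.01 m/s); the robot touches nothing.
It fails at once if the tin is lifted off the bench or tipped (height (world z) of tin above 0.012 m or angle between tin's own z axis and vertical above 0.35 rad).
It fails at once if the flap is gripped between the fingers (its outer facing is pressed with more than 10 N) (contact force between the fingers and flap_c1 above 10 N).
It fails at once if the flap is pressed with more than 60 N (contact force between the fingers and flap above 60 N).
It fails at once if the tin is pressed with more than 40 N (contact force between the fingers and tin above 40 N).
It fails at once if one of the other things on bench or shelf is moved by more than 20 mm (distance of any of pumice, slipstone, bowl, stick, dish, hippo, brush from where it was at the start of the episode above 0.02 m).
It also fails if it takes over 64 s, if anything falls off the work surface, if the arm or the gripper's body presses on something with over 40 N, if the wrist force passes 120 N, or if a joint passes its speed limit or range.

## Working session

There is one attempt and no reset: what is moved stays moved. The work goes in short steps, Python scripts to look and compute and a shell command to move; the robot and the scene stay as the last step left them, time stands still between calls to the robot, and variables do not carry over. Pictures are saved under pics/ and viewed, about 8 in all and at most 12, crops included, and the job is handed in when it is done.

```bash
mkdir -p pics
cat > h.py <<'E'
import numpy as np, cv2
from station import arm
def snap(name,fn=None):
    im=arm.get_image(name)
    if fn: cv2.imwrite('pics/'+fn,im['image'][:,:,::-1])
    return im
def ray(im,uv):
    T=np.array(im['camera_from_world']);d=np.array([(uv[0]-im['cx'])/im['fx'],-(uv[1]-im['cy'])/im['fy'],-1.])
    R=T[:3,:3];return -R.T@T[:3,3],R.T@d
def onz(im,uv,z):
    o,d=ray(im,uv);return o+d*(z-o[2])/d[2]
def proj(im,p):
    T=np.array(im['camera_from_world']);c=T[:3,:3]@np.array(p)+T[:3,3]
    return np.array([im['cx']+im['fx']*c[0]/-c[2],im['cy']-im['fy']*c[1]/-c[2]])
E
python3 - <<'E'
from h import *
s=arm.read_state();print({k:np.round(v,3) for k,v in s.items()},arm.nose_length)
for c in ('scene','side'):
    im=snap(c,c+'1.png');print(c,[k for k in im],np.round(-np.array(im['camera_from_world'])[:3,:3].T@np.array(im['camera_from_world'])[:3,3],3))
    for q in ('case','flap_edge','tin','bowl','stick','dish','landing','pumice'):
        for d in arm.pinpoint(q,c)[:4]:
            print(q,np.round(d['centre']),round(d['p'],2),np.round(onz(im,d['centre'],0),3))
E
python3 -c "
import cv2,numpy as np
cv2.imwrite('pics/x.png',cv2.imread('pics/scene1.png'))"
```

```text
{'t': np.float64(0.0), 'joint_positions': array([-1.344,  0.577,  0.025,  1.438, -0.015,  1.129, -0.056]), 'joint_vel': array([-0.   , -0.   ,  0.001,  0.001, -0.002,  0.001,  0.   ]), 'joint_efforts': array([-1.0000e-03, -7.6579e+01,  2.2500e+00, -2.8595e+01,  1.5000e-02,
        1.3000e-02, -0.0000e+00]), 'tcp_pos': array([0.206, 0.642, 0.241]), 'eef_rot': array([-0.571,  0.572,  0.416, -0.417]), 'ft_force': array([-0.38 , -0.058,  0.779]), 'ft_torque': array([0.043, 0.013, 0.05 ]), 'gripper_width': np.float64(0.998)} 0.011
scene ['image', 'fx', 'fy', 'cx', 'cy', 'camera_from_world'] [1.06  0.356 0.724]
case [213. 198.] 0.71 [ 0.541 -0.048 -0.   ]
flap_edge [116. 179.] 0.74 [ 0.61  -0.312  0.   ]
flap_edge [245. 167.] 0.59 [ 0.401 -0.033  0.   ]
tin [238. 160.] 0.82 [ 0.386 -0.063  0.   ]
tin [220. 132.] 0.79 [ 0.304 -0.177  0.   ]
tin [191. 183.] 0.67 [ 0.526 -0.128  0.   ]
tin [249. 196.] 0.47 [0.49  0.031 0.   ]
bowl [118. 176.] 0.7 [ 0.602 -0.314  0.   ]
stick [176. 159.] 0.65 [ 0.467 -0.22   0.   ]
dish [193. 256.] 0.76 [0.711 0.011 0.   ]
landing [195. 257.] 0.16 [0.713 0.016 0.   ]
pumice [224. 210.] 0.62 [0.561 0.001 0.   ]
pumice [333. 217.] 0.62 [0.449 0.248 0.   ]
side ['image', 'fx', 'fy', 'cx', 'cy', 'camera_from_world'] [ 0.351 -0.753  0.55 ]
case [261. 235.] 0.69 [ 0.531 -0.057  0.   ]
flap_edge [266. 252.] 0.6 [ 0.527 -0.125  0.   ]
flap_edge [259. 167.] 0.59 [0.614 0.32  0.   ]
tin [175. 280.] 0.93 [ 0.314 -0.171  0.   ]
tin [200. 244.] 0.78 [ 0.378 -0.058  0.   ]
tin [268. 252.] 0.55 [ 0.531 -0.125  0.   ]
bowl [330. 311.] 0.75 [ 0.605 -0.321  0.   ]
stick [253. 287.] 0.84 [ 0.473 -0.225  0.   ]
dish [318. 213.] 0.67 [0.71 0.01 0.  ]
landing [261. 248.] 0.86 [ 0.519 -0.106  0.   ]
pumice [274. 216.] 0.56 [0.586 0.018 0.   ]
```

View pics/scene1.png

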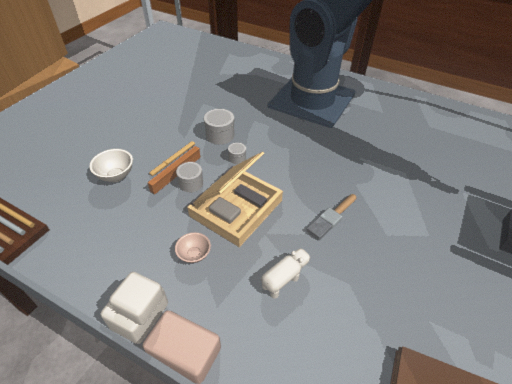

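View pics/side1.png

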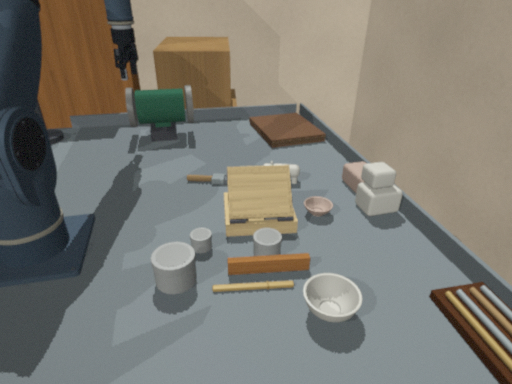

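Run:
```python
import cv2,numpy as np
a=cv2.imread('pics/scene1.png')[125:250,140:290];b=cv2.imread('pics/side1.png')[155:280,205:325]
a=cv2.resize(a,None,fx=4,fy=4,interpolation=3)[:, :600];b=cv2.resize(b,None,fx=5,fy=5,interpolation=3)
cv2.imwrite('pics/c1.png',a);cv2.imwrite('pics/c2.png',b[:600])
```

```text
(no output)
```

View pics/c1.png

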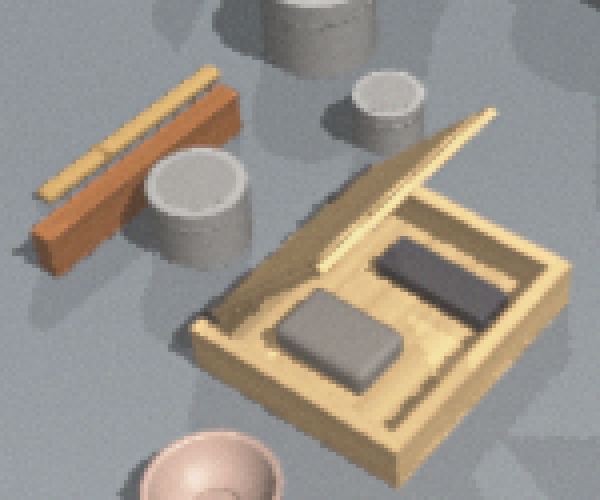

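View pics/c2.png

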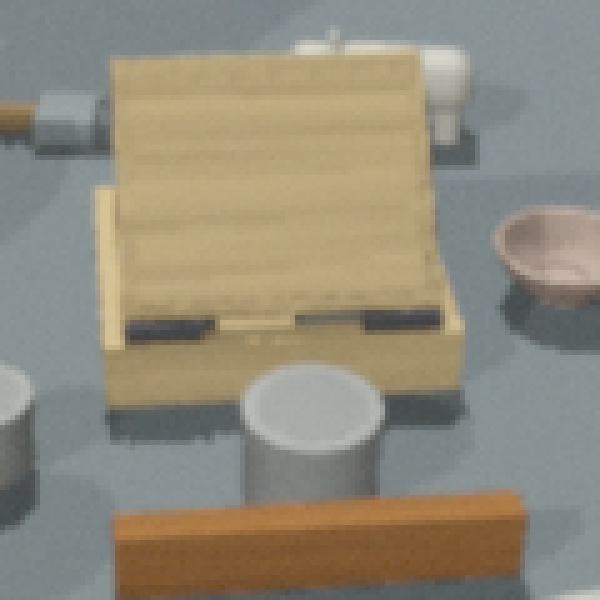

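Run:
```python
from h import *
from scipy.optimize import least_squares
sc,si=snap('scene'),snap('side')
P=[(sc,397,460,.09,.15,.036),(sc,570,265,-.09,.15,.036),(sc,197,325,.09,-.006,.036),(sc,400,488,.09,.15,0),(sc,35,235,.09,-.145,.036),(sc,57,275,.09,-.127,0),(sc,240,95,-.09,-.127,.036),
(si,105,347,-.09,-.006,.036),(si,462,332,.09,-.006,.036),(si,107,403,-.09,-.006,0),(si,463,390,.09,-.006,0),(si,115,515,-.09,-.127,.036),(si,520,492,.09,-.127,.036)]
def w(c,p):
    a=np.cos(c[2]),np.sin(c[2]);return [c[0]+a[0]*p[0]-a[1]*p[1],c[1]+a[1]*p[0]+a[0]*p[1],p[2]]
def uv(im,u,v): return np.array([140+u/4,125+v/4] if im is sc else [205+u/5,155+v/5])
f=lambda c:np.concatenate([proj(im,w(c,p))-uv(im,u,v) for im,u,v,*p in P])
r=least_squares(f,[.536,-.052,0],loss='soft_l1');c=r.x;print(np.round(c,4),np.round(r.fun.reshape(-1,2),1).tolist())
# flap angle
F=[(sc,495,112,-.08),(sc,322,268,.08),(si,112,58,-.08),(si,418,55,.08)]
g=lambda th:np.concatenate([proj(im,w(c,[x,.14*np.cos(th[0]),.04+.14*np.sin(th[0])]))-uv(im,u,v) for im,u,v,x in F])
q=least_squares(g,[.8]);print('flap',q.x,np.round(q.fun,1))
# tin: top centre at z=.05
for im,u,v in((sc,197,183),(si,313,408)):
    p=onz(im,uv(im,u,v),.05);d=p[:2]-c[:2];R=np.array([[np.cos(c[2]),np.sin(c[2])],[-np.sin(c[2]),np.cos(c[2])]]);print('tin',p.round(3),'case',(R@d).round(3))
for n,x,y in (('small',.382,-.06),('dish',.71,.01),('big',.31,-.174),('bowl',.604,-.317)): print(n,(R@(np.array([x,y])-c[:2])).round(3))
s=arm.read_state();from scipy.spatial.transform import Rotation as Ro
o=s['eef_rot'];print(Ro.from_quat([o[1],o[2],o[3],o[0]]).as_matrix().round(3))
```

```text
[ 0.5345 -0.0468 -0.1191] [[-0.2, -1.4], [0.2, -0.2], [-2.0, 1.1], [-0.6, 0.8], [-2.1, -0.9], [0.1, 1.7], [-0.8, -0.5], [-0.5, -0.1], [0.2, -0.8], [-0.5, 0.4], [-1.1, -0.9], [-0.6, -1.2], [-0.2, -1.5]]
flap [0.82043435] [-0.2 -0.4 -0.4  1.2 -0.6  0.1  0.1 -1.4]
tin [ 0.529 -0.123  0.05 ] case [ 0.003 -0.077]
tin [ 0.528 -0.129  0.05 ] case [ 0.004 -0.082]
small [-0.15  -0.031]
dish [0.168 0.077]
big [-0.208 -0.153]
bowl [ 0.101 -0.26 ]
[[ 0.306  0.    -0.952]
 [ 0.952 -0.     0.306]
 [-0.    -1.    -0.   ]]
```

```bash
cat >> h.py <<'E'
from scipy.spatial.transform import Rotation as Ro
C=np.array([.5345,-.0468,-.1191])
def w2(x,y): return np.array([C[0]+np.cos(C[2])*x-np.sin(C[2])*y,C[1]+np.sin(C[2])*x+np.cos(C[2])*y])
def tool():
    s=arm.read_state();o=s['eef_rot'];return s,np.array(s['tcp_pos']),Ro.from_quat([o[1],o[2],o[3],o[0]]).as_matrix()
def shift(x,y,ztip,world=False):
    s,p,R=tool();t=np.array([x,y]) if world else w2(x,y)
    return (R.T@(np.append(t,ztip+arm.nose_length)-p)).round(3)
def where():
    s,p,R=tool();d=p[:2]-C[:2];c,k=np.cos(C[2]),np.sin(C[2])
    print('t',round(float(s['t']),2),'case',np.round([c*d[0]+k*d[1],-k*d[0]+c*d[1],p[2]-arm.nose_length],3),'F',np.round(s['ft_force'],1),'w',round(float(s['gripper_width']),2),'yaw err deg',round(np.degrees(np.arctan2(R[1,0],R[0,0])-C[2]-np.pi/2),2),'tooly z',R[2,1].round(3))
E
python3 -c "
from h import *
print(shift(.42,.3,.23,True),shift(-.065,-.072,.2))"
```

```text
[-0.261  0.001 -0.308] [-0.639  0.031 -0.473]
```

```bash
python3 -m creep '[{"gripper":35,"translation":[-0.26,0,-0.31],"roll":-5},{"gripper":35,"translation":[-0.26,0,-0.31],"roll":-11},{"gripper":35,"translation":[-0.26,0,-0.31],"roll":-11},{"gripper":35,"translation":[-0.26,0,-0.31],"roll":-11},{"gripper":35,"translation":[-0.26,0,-0.31],"roll":-11}]' 20; python3 -c "
from h import *
where();print(shift(.42,.3,.23,True),shift(-.065,-.072,.2))"
```

```text
t: 1.5
tcp_pos: [0.3405, 0.4293, 0.2425]
eef_rot: [0.529, -0.529, -0.47, 0.469]
ft_force: [0.3, 0.1, 0.6]
gripper_width: 0.349
t 1.5 case [-0.249  0.45   0.232] F [0.3 0.1 0.6] w 0.35 yaw err deg 0.02 tooly z -1.0
[-0.119  0.002 -0.094] [-0.522  0.031 -0.184]
```

```bash
python3 -m creep '[{"gripper":35,"translation":[-0.22,0,-0.18],"roll":0},{"gripper":35,"translation":[-0.22,0,-0.18],"roll":0},{"gripper":35,"translation":[-0.22,0,-0.18],"roll":0},{"gripper":35,"translation":[-0.22,0,-0.18],"roll":0},{"gripper":35,"translation":[-0.22,0,-0.18],"roll":0}]';python3 -m creep '[{"gripper":35,"translation":[-0.3,0,0],"roll":0},{"gripper":35,"translation":[-0.3,0,0],"roll":0},{"gripper":35,"translation":[-0.3,0,0],"roll":0},{"gripper":35,"translation":[-0.3,0,0],"roll":0},{"gripper":35,"translation":[-0.3,0,0],"roll":0}]'; python3 -c "
from h import *
where();print(shift(-.065,-.072,.12))"
```

```text
t: 2.0
tcp_pos: [0.4747, 0.2183, 0.2428]
eef_rot: [-0.529, 0.529, 0.47, -0.469]
ft_force: [0.9, 1.0, -0.3]
gripper_width: 0.354
t: 2.5
tcp_pos: [0.4447, -0.0301, 0.2429]
eef_rot: [-0.528, 0.529, 0.47, -0.469]
ft_force: [1.2, -0.1, 0.7]
gripper_width: 0.35
t 2.5 case [-0.091  0.006  0.232] F [ 1.2 -0.1  0.7] w 0.35 yaw err deg 0.03 tooly z -1.0
[-0.078  0.112 -0.026]
```

```bash
python3 -m creep '[{"gripper":35,"translation":[-0.05,0.03,-0.026],"roll":0},{"gripper":35,"translation":[-0.078,0.08,-0.026],"roll":0},{"gripper":35,"translation":[-0.078,0.12,-0.026],"roll":0},{"gripper":35,"translation":[-0.078,0.13,-0.026],"roll":0},{"gripper":35,"translation":[-0.078,0.13,-0.026],"roll":0}]'; python3 -c "
from h import *
where();print(shift(-.065,-.072,.015))
a=snap('side');b=snap('wrist')
import cv2
A=cv2.resize(a['image'][130:320,150:350],(400,380));B=cv2.resize(b['image'],(400,300))
o=np.zeros((380,800,3),np.uint8);o[:,:400]=A;o[:300,400:]=B
cv2.imwrite('pics/d1.png',o[:,:,::-1])"
```

```text
t: 3.0
tcp_pos: [0.46, -0.1108, 0.1107]
eef_rot: [0.53, -0.528, -0.469, 0.469]
ft_force: [-0.2, 0.5, 0.5]
gripper_width: 0.351
t 3.0 case [-0.066 -0.072  0.1  ] F [-0.2  0.5  0.5] w 0.35 yaw err deg -0.04 tooly z -1.0
[ 0.     0.085 -0.002]
```

View pics/d1.png

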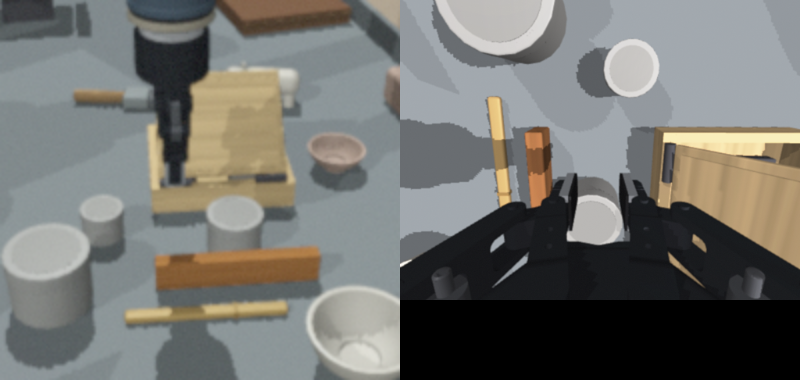

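```bash
python3 -m creep '[{"gripper":35,"translation":[0,0.03,0],"roll":0},{"gripper":35,"translation":[0,0.06,0],"roll":0},{"gripper":35,"translation":[0,0.08,0],"roll":0},{"gripper":35,"translation":[0,0.086,0],"roll":0},{"gripper":35,"translation":[0,0.086,0],"roll":0}]'; python3 -m creep '[{"gripper":35,"translation":[0,0,-0.01],"roll":0},{"gripper":35,"translation":[0,0,-0.02],"roll":0},{"gripper":35,"translation":[0,0,-0.03],"roll":0},{"gripper":35,"translation":[0,0,-0.04],"roll":0},{"gripper":35,"translation":[0,0,-0.05],"roll":0}]';python3 -c "
from h import *
where()
a=snap('side')
for d in arm.pinpoint('tin','side'):print(d['p'],onz(a,d['centre'],0))"
```

```text
t: 3.6
tcp_pos: [0.4627, -0.11, 0.028]
eef_rot: [-0.528, 0.529, 0.471, -0.469]
ft_force: [-0.3, -0.4, 0.3]
gripper_width: 0.349
t: 4.1
tcp_pos: [0.5134, -0.116, 0.0284]
eef_rot: [-0.528, 0.529, 0.471, -0.469]
ft_force: [-1.4, 0.2, 1.1]
gripper_width: 0.35
t 4.1 case [-0.013 -0.071  0.017] F [-1.4  0.2  1.1] w 0.35 yaw err deg 0.08 tooly z -1.0
0.78 [ 0.55123295 -0.12453844  0.        ]
0.68 [ 0.37655333 -0.06950287  0.        ]
0.58 [ 0.3100477 -0.1589705  0.       ]
```

```bash
for i in 1 2; do :; done; python3 -m creep '[{"gripper":35,"translation":[0,0,-0.012],"roll":0},{"gripper":35,"translation":[0,0,-0.024],"roll":0},{"gripper":35,"translation":[0,0,-0.036],"roll":0},{"gripper":35,"translation":[0,0,-0.048],"roll":0},{"gripper":35,"translation":[0,0,-0.06],"roll":0}]';python3 -m creep '[{"gripper":35,"translation":[0,0,-0.012],"roll":0},{"gripper":35,"translation":[0,0,-0.024],"roll":0},{"gripper":35,"translation":[0,0,-0.036],"roll":0},{"gripper":35,"translation":[0,0,-0.048],"roll":0},{"gripper":35,"translation":[0,0,-0.058],"roll":0}]';python3 -c "
from h import *
where()
a=snap('side','side3.png')
for d in arm.pinpoint('tin','side'):print(d['p'],onz(a,d['centre'],0))
for d in arm.trace('tin','side'):print(d['p'],d['extent'])
print(w2(.13,-.075))"
```

```text
t: 4.7
tcp_pos: [0.5739, -0.1231, 0.0283]
eef_rot: [-0.528, 0.529, 0.471, -0.468]
ft_force: [-0.9, -0.2, -0.9]
gripper_width: 0.351
t: 5.2
tcp_pos: [0.6317, -0.1298, 0.0282]
eef_rot: [-0.528, 0.529, 0.471, -0.469]
ft_force: [-1.7, 0.0, -0.9]
gripper_width: 0.348
t 5.2 case [ 0.106 -0.071  0.017] F [-1.7  0.  -0.9] w 0.35 yaw err deg 0.09 tooly z -1.0
0.85 [ 0.67045653 -0.1431774   0.        ]
0.83 [ 0.37594595 -0.0576972   0.        ]
0.8 [ 0.31787508 -0.16468028  0.        ]
0.96 [148.2, 240.6, 51.1, 54.5]
0.86 [312.7, 223.0, 28.7, 31.1]
0.72 [190.3, 226.4, 22.8, 24.2]
[ 0.65466768 -0.13671512]
```

```bash
python3 -m creep '[{"gripper":35,"translation":[0,0,0.02],"roll":0},{"gripper":35,"translation":[0,0,0.04],"roll":0},{"gripper":35,"translation":[0,-0.05,0.04],"roll":0},{"gripper":35,"translation":[0,-0.1,0.04],"roll":0},{"gripper":35,"translation":[0,-0.14,0.04],"roll":0}]';python3 -m creep '[{"gripper":0,"translation":[0,-0.05,0.02],"roll":0},{"gripper":0,"translation":[0,-0.08,0.05],"roll":0},{"gripper":0,"translation":[0.05,-0.08,0.066],"roll":0},{"gripper":0,"translation":[0.1,-0.08,0.066],"roll":0},{"gripper":0,"translation":[0.15,-0.08,0.066],"roll":0}]';python3 -c "
from h import *
where();print(shift(0,.16,.2))"
```

```text
t: 5.85
tcp_pos: [0.5908, -0.1255, 0.1706]
eef_rot: [-0.528, 0.53, 0.471, -0.468]
ft_force: [-0.5, -0.9, -0.2]
gripper_width: 0.351
t: 6.35
tcp_pos: [0.5411, 0.0299, 0.2513]
eef_rot: [-0.528, 0.53, 0.471, -0.467]
ft_force: [1.6, -0.5, 0.4]
gripper_width: -0.0
t 6.35 case [-0.003  0.077  0.24 ] F [ 1.6 -0.5  0.4] w -0.0 yaw err deg -0.02 tooly z -1.0
[ 0.083  0.04  -0.002]
```

```bash
python3 -m creep '[{"gripper":0,"translation":[0.045,0,0],"roll":0},{"gripper":0,"translation":[0.083,0,0],"roll":0},{"gripper":0,"translation":[0.083,0.04,0],"roll":0},{"gripper":0,"translation":[0.083,0.08,0],"roll":0},{"gripper":0,"translation":[0.083,0.115,0],"roll":0}]';python3 -m creep '[{"gripper":0,"translation":[0,0,0],"roll":0}]';python3 -c "
from h import *
where()
a=snap('scene');b=snap('side')
A=cv2.resize(a['image'][60:260,130:330],(400,400));B=cv2.resize(b['image'][100:300,170:370],(400,400))
cv2.imwrite('pics/e1.png',np.hstack([A,B])[:,:,::-1])"
```

```text
t: 6.85
tcp_pos: [0.5505, 0.1126, 0.1349]
eef_rot: [-0.528, 0.53, 0.471, -0.468]
ft_force: [-0.4, -0.3, -0.6]
gripper_width: -0.002
t: 6.95
tcp_pos: [0.5473, 0.1119, 0.1312]
eef_rot: [0.529, -0.528, -0.469, 0.47]
ft_force: [0.3, -0.4, 0.3]
gripper_width: -0.005
t 6.95 case [-0.006  0.159  0.12 ] F [ 0.3 -0.4  0.3] w -0.01 yaw err deg 0.05 tooly z -1.0
```

View pics/e1.png

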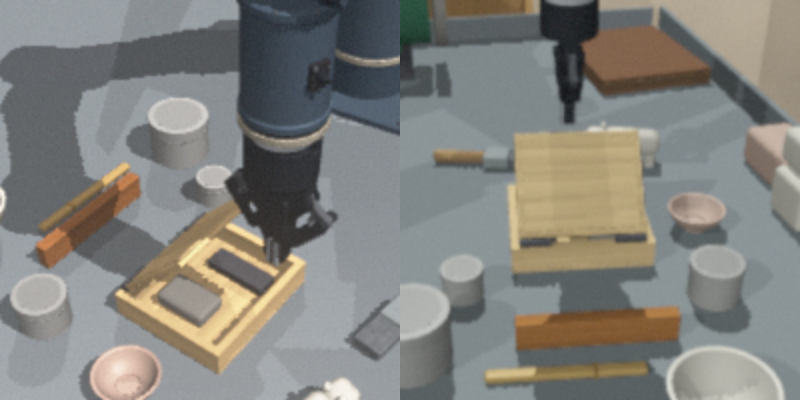

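```bash
python3 -m creep '[{"gripper":0,"translation":[-0.019,0,0],"roll":0},{"gripper":0,"translation":[-0.034,0,0],"roll":0},{"gripper":0,"translation":[-0.049,-0.002,0],"roll":0},{"gripper":0,"translation":[-0.059,-0.01,0],"roll":0},{"gripper":0,"translation":[-0.069,-0.018,0],"roll":0}]';python3 -c "
from h import *
where()"
```

```text
t: 7.55
tcp_pos: [0.5418, 0.0432, 0.1543]
eef_rot: [-0.528, 0.53, 0.471, -0.468]
ft_force: [0.3, 2.3, -0.9]
gripper_width: 0.001
t 7.55 case [-0.003  0.09   0.143] F [ 0.3  2.3 -0.9] w 0.0 yaw err deg -0.0 tooly z -1.0
```

```bash
python3 -m creep '[{"gripper":0,"translation":[-0.015,-0.002,0],"roll":0},{"gripper":0,"translation":[-0.03,-0.006,0],"roll":0},{"gripper":0,"translation":[-0.045,-0.009,0],"roll":0},{"gripper":0,"translation":[-0.06,-0.01,0],"roll":0},{"gripper":0,"translation":[-0.075,-0.012,0],"roll":0}]';python3 -c "
from h import *
where()"
```

```text
t: 8.05
tcp_pos: [0.5324, -0.033, 0.166]
eef_rot: [-0.528, 0.53, 0.471, -0.468]
ft_force: [-0.8, 1.9, -0.4]
gripper_width: -0.002
t 8.05 case [-0.004  0.013  0.155] F [-0.8  1.9 -0.4] w -0.0 yaw err deg -0.03 tooly z -1.0
```

```bash
python3 -m creep '[{"gripper":0,"translation":[-0.013,-0.002,0],"roll":0},{"gripper":0,"translation":[-0.025,-0.002,0],"roll":0},{"gripper":0,"translation":[-0.041,0,0],"roll":0},{"gripper":0,"translation":[-0.059,0.007,0],"roll":0},{"gripper":0,"translation":[-0.073,0.016,0],"roll":0}]';python3 -c "
from h import *
where()
a=snap('side','f.png')
A=cv2.resize(a['image'][100:300,170:370],(400,400))
cv2.imwrite('pics/f1.png',A[:,:,::-1])"
```

```text
t: 8.55
tcp_pos: [0.5235, -0.1071, 0.1498]
eef_rot: [-0.528, 0.53, 0.47, -0.468]
ft_force: [0.7, 0.4, 1.1]
gripper_width: 0.002
t 8.55 case [-0.004 -0.061  0.139] F [0.7 0.4 1.1] w 0.0 yaw err deg -0.06 tooly z -1.0
```

View pics/f1.png

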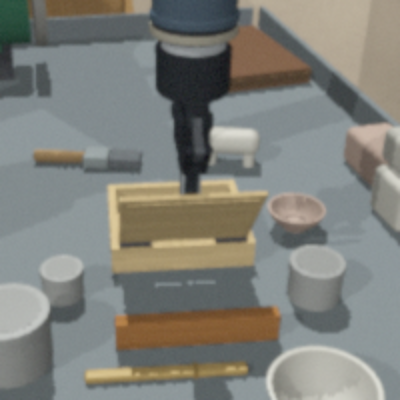

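```bash
python3 -m creep '[{"gripper":0,"translation":[-0.009,0.009,0],"roll":0},{"gripper":0,"translation":[-0.019,0.021,0],"roll":0},{"gripper":0,"translation":[-0.028,0.034,0],"roll":0},{"gripper":0,"translation":[-0.035,0.047,0],"roll":0},{"gripper":0,"translation":[-0.040,0.059,0],"roll":0}]';python3 -m creep '[{"gripper":0,"translation":[-0.004,0.01,0],"roll":0},{"gripper":0,"translation":[-0.006,0.017,0],"roll":0},{"gripper":0,"translation":[-0.007,0.023,0],"roll":0},{"gripper":0,"translation":[-0.007,0.029,0],"roll":0},{"gripper":0,"translation":[-0.007,0.032,0],"roll":0}]'; python3 -c "
from h import *
where()"
```

```text
t: 9.1
tcp_pos: [0.5173, -0.1498, 0.0879]
eef_rot: [-0.529, 0.53, 0.469, -0.468]
ft_force: [1.3, -0.5, 1.5]
gripper_width: -0.003
t: 9.6
tcp_pos: [0.5166, -0.1567, 0.0555]
eef_rot: [-0.529, 0.53, 0.469, -0.468]
ft_force: [0.2, -0.6, 1.7]
gripper_width: 0.001
t 9.6 case [-0.005 -0.111  0.045] F [ 0.2 -0.6  1.7] w 0.0 yaw err deg -0.2 tooly z -1.0
```

```bash
python3 -m creep '[{"gripper":0,"translation":[0,0.001,0],"roll":0},{"gripper":0,"translation":[0,0.002,0],"roll":0}]'; python3 -m creep '[{"gripper":0,"translation":[0,0.001,0],"roll":0},{"gripper":0,"translation":[0,0.002,0],"roll":0}]';  python3 -c "
from h import *
where()"
```

```text
t: 9.8
tcp_pos: [0.5166, -0.1567, 0.0548]
eef_rot: [-0.529, 0.531, 0.469, -0.468]
ft_force: [-6.9, 0.1, 28.9]
gripper_width: 0.004
t: 10.0
tcp_pos: [0.5166, -0.1567, 0.0546]
eef_rot: [-0.529, 0.531, 0.469, -0.468]
ft_force: [-10.0, 3.2, 36.7]
gripper_width: 0.001
t 10.0 case [-0.005 -0.111  0.044] F [-10.    3.2  36.7] w 0.0 yaw err deg -0.21 tooly z -1.0
```

```bash
python3 -m creep '[{"gripper":0,"translation":[0,-0.02,0],"roll":0},{"gripper":0,"translation":[0,-0.06,0],"roll":0},{"gripper":0,"translation":[0,-0.1,0],"roll":0},{"gripper":0,"translation":[0,-0.15,0],"roll":0},{"gripper":0,"translation":[0.04,-0.17,0],"roll":0}]'; python3 -m creep '[{"gripper":0,"translation":[0.05,0,0],"roll":0},{"gripper":0,"translation":[0.1,0,0],"roll":0},{"gripper":0,"translation":[0.15,0,0],"roll":0},{"gripper":0,"translation":[0.15,0,0],"roll":0},{"gripper":0,"translation":[0.15,0,0],"roll":0}]'; python3 -c "
from h import *
where()
a=snap('scene');b=snap('side')
for n,im in(('scene',a),('side',b)):
  print(n,[(q,[np.round(onz(im,d['centre'],0)[:2],3).tolist() for d in arm.pinpoint(q,n)[:3]]) for q in('tin','bowl','stick','dish')])
for im in(a,b):
  for x in(-.08,.08):print(x,proj(im,np.append(w2(x,-.14),.044)).round())
A=cv2.resize(a['image'][100:260,100:300],(400,320));B=cv2.resize(b['image'][140:340,170:370],(400,400))
o=np.zeros((400,800,3),np.uint8);o[:320,:400]=A;o[:,400:]=B
cv2.imwrite('pics/g1.png',o[:,:,::-1])"
```

```text
t: 10.5
tcp_pos: [0.5218, -0.122, 0.2295]
eef_rot: [-0.528, 0.535, 0.468, -0.465]
ft_force: [0.6, -0.0, -0.1]
gripper_width: -0.002
t: 11.0
tcp_pos: [0.5414, 0.0284, 0.229]
eef_rot: [-0.527, 0.534, 0.469, -0.466]
ft_force: [-0.7, -1.0, -0.7]
gripper_width: -0.004
t 11.0 case [-0.002  0.075  0.218] F [-0.7 -1.  -0.7] w -0.0 yaw err deg -0.46 tooly z -1.0
scene [('tin', [[0.324, -0.177], [0.67, -0.138], [0.385, -0.062]]), ('bowl', [[0.603, -0.317]]), ('stick', [[0.48, -0.22]]), ('dish', [[0.717, 0.019], [0.596, -0.321]])]
side [('tin', [[0.373, -0.058], [0.314, -0.169], [0.675, -0.133]]), ('bowl', [[0.6, -0.318]]), ('stick', [[0.475, -0.228]]), ('dish', [[0.712, 0.016]])]
-0.08 [193. 146.]
0.08 [150. 179.]
-0.08 [232. 258.]
0.08 [306. 253.]
```

View pics/g1.png

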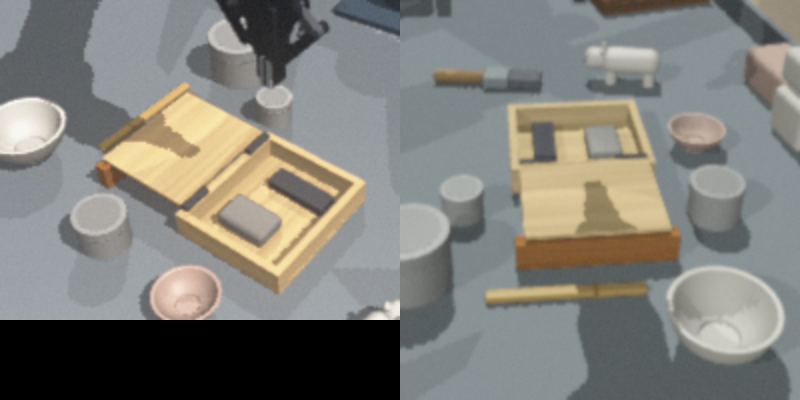

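The flap lies flat on the batten (left pane 105–265, 95–200) with the shelf open. The tin stands clear at (715,197) in the right pane, and the hand is in free air.

```bash
python3 -m creep '[{"gripper":0,"translation":[0,-0.02,0],"roll":0},{"gripper":0,"translation":[0,-0.02,0],"roll":0},{"gripper":0,"translation":[0,-0.02,0],"roll":0}]'; python3 -c "
from station import arm
print(arm.hand_in())"
```

```text
t: 11.8
tcp_pos: [0.5414, 0.0262, 0.249]
eef_rot: [-0.528, 0.536, 0.468, -0.464]
ft_force: [0.1, 0.1, 0.3]
gripper_width: 0.001
the job is handed in; nothing more can be done
None
```

I pushed the tin along the lane to about 145 mm from the case origin along +x (115 mm needed). I then pushed the flap over its spine with the closed fingertips and pressed it flat onto the batten. The job is handed in, at about 12 s of the 64 s allowed.

- **Tin and flap:** the last pictures show the tin upright and clear, and the flap lying flat with the shelf uncovered. I did not measure the flap's final angle. Flatness rests on the picture and on the press reaching a hard stop with the tip at 44 mm, the height of a flat flap's top face.
- **Other things:** the bowl, stick and dish measured within about 13 mm of their first readings, which is about the spread of the readings themselves. The pumice, slip stone, hippo and brush I only checked by eye; they look unmoved.
- **Hand:** it is in free air above the case, with a force reading near zero.
- **Force:** the final press peaked at about 37 N (limit 60 N). That was more than I meant, because the stop was stiff. Force readings at the end of the other moves were a few newtons or less.
- **Disagreement:** the two cameras' tin positions differed by about 5 mm, well inside the 30 mm margin.

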